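# Release a latched cartridge from its dock

### The job

Two cartridges are latched in their docks. Push the one with the round knob down into its dock until the latch lets go and it springs up, then pull it straight out and stand it upright on the floor of the steel tray. Leave the cartridge with the flat bar grip latched in its dock.

Things in the scene. Friction and masses are not known exactly. Their poses are not given: they have to be found in the camera images.
- round_cart_grip (a point): Centre of the round knob of the cartridge to be taken out. The knob is a black upright cylinder, 36 mm in diameter and 24 mm tall (its top is 12 mm above this point). Below it come an 18 mm thick neck, 16 mm long, and a white square body 40 x 40 x 72 mm; its underside is 100 mm below this point. Mass 0.1 to 0.2 kg. z points up out of the knob.
- bar_cart_grip (a point): Centre of the grip of the other cartridge, which stays. Same cartridge, but the grip is a flat black bar 12 x 40 mm seen from above and 24 mm tall in place of the round knob.
- dock_a: Grey dock holding the round-knob cartridge, fixed. Block 86 x 68 mm, top at 80 mm (-36 to +50 mm along its x; on the +x side a metal cover plate). Origin on the table under the middle of the bay, z up. Latched, the knob's centre is 121 mm above the table and a catch stops any pull. Once released it stands loosely in the bay, knob centre at 135 mm, and pulls straight up, clear of the dock 60 mm higher.
- dock_a_catch (a joint): Hidden catch of that dock, in m: 0 latched, above 0.0065 open; it stays open. It opens as the cartridge is pushed 6 to 8 mm below its latched height; at 11 mm there is a hard stop. A spring under the cartridge resists with about 7 N latched and 11 N at the stop; let go, the cartridge rises by itself to 14 mm above its latched height.
- dock_b: The like dock, holding the bar-grip cartridge (grip centre 121 mm above the table); it works the same way and is to be left alone. Same origin and axes. The two docks stand side by side, either one on the left.
- tray: Shallow open steel tray, 120 x 120 mm outside, 18 mm tall, walls 4 mm, floor 4 mm thick or less; fixed. Origin at the centre of its underside on the table, z up. A cartridge standing in it has its knob centre about 104 mm above the table.

How it is judged:
By the outcome, as a careful person would: the job done as asked, in the order asked, and still so for the second after the job is handed in, with the robot touching nothing.
It also fails if it takes over 45 s, if anything falls off the work surface, if the arm or the gripper's body presses on something with over 40 N, if the wrist force passes 120 N, or if a joint passes its speed limit or range.

### The arm

A 6-joint arm with a two-finger parallel gripper is mounted at the origin on a cart in front of the work surface, level with it; the furniture and walls round the work are solid. World frame = base frame: x ahead of the robot, y to its left, z up, the work surface at z = 0. Lengths are in m, angles in rad, forces in N, time in s.
With the tool pointing down it reaches from about 0.3 to 0.875 m from the base axis. Payload 6.4 kg.
Tool frame: the origin (TCP) lies at the very end of the fingers, on their centre line; the grasp point (between the pads) lies 19 mm behind it (r.grip_depth is the distance from the TCP to the grasp point, in m); z points along the fingers, y is the line along which they close (so a half turn about z gives the same grasp; the last joint's range is limited). The gripper opens to 88 mm and grips with 3 to 60 N. Pads are 18 mm wide; open, the fingers measure 123 mm over their backs; the gripper's body (75 mm by 187 mm) begins 45 mm behind the grasp point.
Start: joints at [1.042, 0.181, 1.607, -0, 1.354, -0.206], TCP at [0.182, 0.545, 0.239] pointing down, gripper open.
Joint ranges: [-2.99, 2.99], [-0.89, 2.07], [0.3, 2.58], [-1.14, 4.28], [0, 2.63], [-3.12, 3.12]. Speed limits (rad/s): [2.57, 2.57, 3.01, 3.14, 3.14, 3.14].

### API

Orientations are given as a unit quaternion [x, y, z, w].
In Python, from plant import r gives the robot as it stands. The module is installed in compiled form; this text tells all that it offers.
- The arm moves only by the shell command python3 -m inch 'ROWS'. ROWS is a JSON object of lists of equal length, an entry for each row: "offset": the shift along the world's x, y, z in m, a list of three; "angular": the turn, a rotation vector about the world's x, y, z in degrees, a list of three; "claw": the finger opening in m, from 0 to 0.0881. A call has 1 to 10 rows; each row shifts and turns the commanded pose from where the row before left it; what a row does not reach is not made up. A row lasts 1/12 s, in which the tool goes at most 41.7 mm and 7.16 degrees, less where a joint would pass 70% of its speed; a pose out of reach is approached as far as the arm can. A call is refused whole if a number of a shift passes 0.0417 or a number of a turn 7.16, either way. A call with a gripper value outside its range is refused whole. The fingers move at their own pace and stop on an object; the grip force is fixed at half the most. Time passes only in rows, so rows that do not move let the fingers close. It gives the time, the measured TCP pose, the force, the opening and the grip force at its end, in the units of the state.
- r.get_state(): the state, without advancing time (a new reading comes with each control period).
- r.capture(name): name is "scene" or "top" or "wrist"; returns the picture (420x560x3 uint8, red, green, blue); there is no depth.
- r.camera_info(name): a dict with "mtx" (3x3 intrinsics, pixels), "R" (3x3) and "t" (3): a world point X has camera coordinates R X + t. Camera axes: x right, y down, z forward; pixel columns grow to the right and rows downward; lengths in m; the calibration is good to about 2 mm. A picture is of the moment at which its call begins: read the wrist's pose just before it. camera_info takes no time and is no camera call; for the wrist camera it gives the pose at the moment of the call.
- r.hand_in(): hands the job in; it is judged then, once.
The state is a dict: "t": time; "q": joint angles; "qvel": joint speeds; "effort": joint torques, N m; "position": TCP position; "tcp_rot": TCP orientation; "ft_force": force on the tool from outside, world axes, zero at the start; "ft_torque": the same for the moment, N m; "width": finger opening in m; "finger_force": force on a finger pad.
Only numpy, scipy, OpenCV 4.12 (cv2) and the standard library are available. Lean on these libraries where they do the work, as an engineer would, in place of code of your own. Each camera call takes 0.05 s, during which the arm holds its last target. There are 200 camera calls.

## Working session

There is one attempt and no reset: what is moved stays moved. The work goes in short steps, Python scripts to look and compute and a shell command to move; the robot and the scene stay as the last step left them, time stands still between calls to the robot, and variables do not carry over. Pictures are saved under pics/ and viewed, at most 10 in all, crops included, and the job is handed in when it is done.

```bash
mkdir -p pics; python3 - <<'E'
from plant import r
import cv2, numpy as np
a=r.capture("top"); b=r.capture("scene")
cv2.imwrite("pics/top.png",a[:,:,::-1]); cv2.imwrite("pics/scene.png",b[:,:,::-1])
for n in("top","scene","wrist"):
    c=r.camera_info(n); print(n,np.round(c["mtx"],1).tolist(),np.round(c["R"],3).tolist(),np.round(c["t"],3).tolist())
s=r.get_state(); print(s)
E
```

```text
top [[410.5, 0.0, 277.1], [0.0, 410.5, 211.9], [0.0, 0.0, 1.0]] [[0.012, -1.0, 0.024], [-0.995, -0.014, -0.103], [0.103, -0.022, -0.994]] [0.116, 0.486, 0.918]
scene [[513.7, 0.0, 283.9], [0.0, 513.7, 205.6], [0.0, 0.0, 1.0]] [[0.761, -0.648, -0.01], [-0.469, -0.54, -0.699], [0.448, 0.537, -0.715]] [-0.28, 0.372, 0.615]
wrist [[323.6, 0.0, 281.9], [0.0, 323.6, 210.4], [0.0, 0.0, 1.0]] [[0.318, 0.948, -0.002], [0.913, -0.305, 0.27], [0.255, -0.087, -0.963]] [-0.574, -0.037, 0.389]
{'t': 0.1, 'q': array([ 1.04170837e+00,  1.81445116e-01,  1.60786159e+00, -1.93155317e-06,
        1.35382243e+00, -2.06316435e-01]), 'qvel': array([-1.36600860e-03, -4.72594732e-04, -1.07588630e-03, -3.16955457e-05,
        1.11346178e-03, -1.07148142e-03]), 'effort': array([ 6.56381271e-04, -4.34817696e+01, -3.42698121e+01,  7.03269127e-02,
        3.39689234e-02, -1.65272451e-05]), 'position': array([0.18213986, 0.54489736, 0.23793484]), 'tcp_rot': array([ 1.60685863e-01,  9.87005301e-01, -7.17225978e-04, -2.75280729e-04]), 'ft_force': array([-0.21250028, -0.59518507, -0.15776626]), 'ft_torque': array([-0.00462024,  0.02432983, -0.01340371]), 'finger_force': 0.0, 'width': 0.08797262123541297}
```

View pics/top.png

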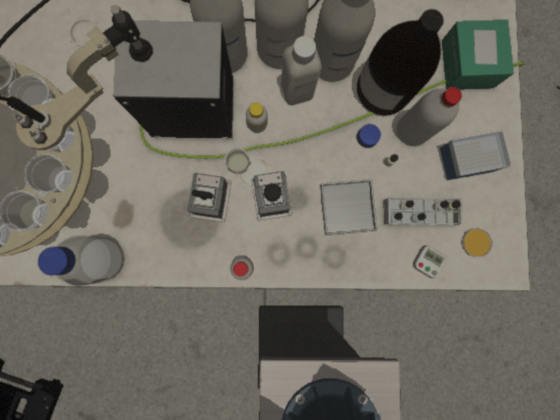

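View pics/scene.png

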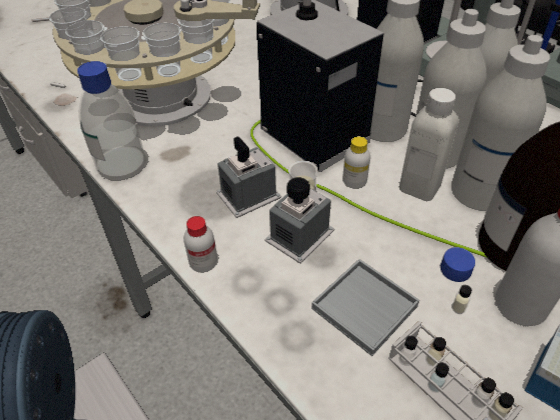

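The top view shows the round knob at about (271,192), the bar at (204,196) and the tray centred at (348,207). In the scene view the knob is at (298,188), with nothing tall between it and the tray.

```bash
cat > h.py <<'E'
import numpy as np, cv2
from plant import r
def ray(n,u,v,z,c=None):
    c=c or r.camera_info(n); R,t,K=c["R"],c["t"],c["mtx"]
    o=-R.T@t; d=R.T@np.linalg.inv(K)@np.array([u,v,1.]); return o+d*(z-o[2])/d[2]
E
python3 - <<'E'
from h import *
p=lambda *a:print(a,np.round(ray(*a),4))
p("top",271,192,.133);p("scene",298,184,.133);p("top",204,196,.133);p("top",348,207,.018)
p("scene",365,304,.018)
a=cv2.imread("pics/top.png")[165:245,180:390]; b=cv2.imread("pics/scene.png")[130:260,200:350]
a=cv2.resize(a,None,fx=3.8,fy=3.8,interpolation=2); b=cv2.resize(b,None,fx=2.2,fy=2.2,interpolation=2)
im=np.zeros((600,800,3),np.uint8); im[:a.shape[0],:a.shape[1]]=a; im[310:310+b.shape[0],:b.shape[1]]=b
cv2.imwrite("pics/crop.png",im)
E
```

```text
('top', 271, 192, 0.133) [0.5135 0.1381 0.133 ]
('scene', 298, 184, 0.133) [0.5137 0.1343 0.133 ]
('top', 204, 196, 0.133) [0.5032 0.2738 0.133 ]
('top', 348, 207, 0.018) [ 0.4985 -0.0418  0.018 ]
('scene', 365, 304, 0.018) [ 0.494  -0.0467  0.018 ]
```

View pics/crop.png

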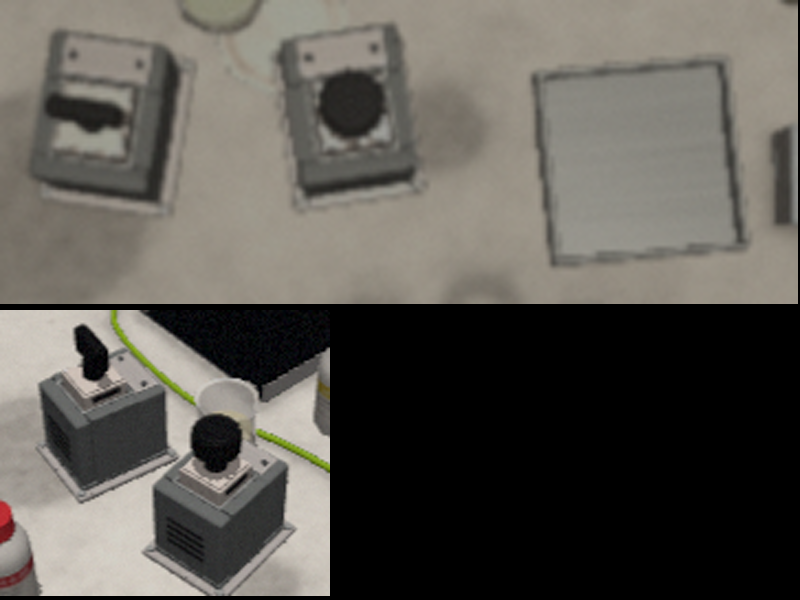

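The crop puts the knob near (272.4,192.4) and the tray centre near (348.4,207.1), which gives the knob at about (0.513,0.136) and the tray at about (0.497,-0.044). I'll swing in front of the table first to avoid the tall bottle, then approach above the knob with the fingers closed.

```bash
python3 -m inch '{"offset":[[0,-0.035,0.006],[0,-0.035,0.006],[0,-0.035,0.006],[0,-0.035,0.006],[0,-0.035,0.006],[0,-0.035,0.006],[0,-0.035,0.006]],"angular":[[0,0,2.7],[0,0,2.7],[0,0,2.7],[0,0,2.7],[0,0,2.7],[0,0,2.7],[0,0,2.7]],"claw":[0,0,0,0,0,0,0]}'
python3 -m inch '{"offset":[[0.03,-0.015,-0.005],[0.03,-0.015,-0.005],[0.03,-0.015,-0.005],[0.03,-0.015,-0.005],[0.03,-0.015,-0.005],[0.03,-0.015,-0.005],[0.03,-0.015,-0.005],[0.03,-0.015,-0.005],[0,0,0],[0,0,0]],"angular":[[0,0,0],[0,0,0],[0,0,0],[0,0,0],[0,0,0],[0,0,0],[0,0,0],[0,0,0],[0,0,0],[0,0,0]],"claw":[0,0,0,0,0,0,0,0,0,0]}'
python3 - <<'E'
from h import *
c=r.camera_info("wrist"); print(np.round(r.get_state()["position"],4),np.round(r.get_state()["tcp_rot"],3))
a=r.capture("wrist"); cv2.imwrite("pics/w1.png",a[:,:,::-1])
import pickle; pickle.dump({k:np.array(c[k]) for k in("mtx","R","t")},open("w1.pkl","wb"))
E
```

```text
t: 0.68
position: [0.1817, 0.2987, 0.2804]
tcp_rot: [-0.005, 1.0, -0.0, -0.0]
ft_force: [1.6, -0.0, 1.2]
width: 0.0431
finger_force: 0.0
t: 1.52
position: [0.4227, 0.1794, 0.2397]
tcp_rot: [-0.002, 1.0, -0.0, -0.001]
ft_force: [-0.0, 0.7, 0.4]
width: 0.0003
finger_force: 0.0
[0.4227 0.1794 0.2397] [-0.002  1.    -0.    -0.001]
```

View pics/w1.png

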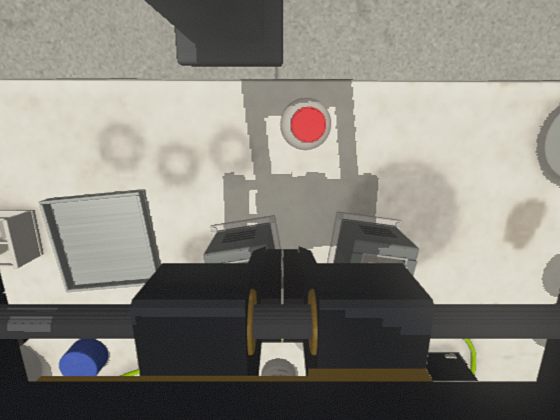

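The wrist view shows the tray with corners near (40,198), (145,190), (160,283) and (66,290). The fingers hide the knob, but the top and scene cameras agree on it to about 1 mm, so I'll use (0.513,0.135).

```bash
python3 - <<'E'
from h import *
import pickle
c=pickle.load(open("w1.pkl","rb"))
for u,v in((40,198),(145,190),(160,283),(66,290)): print(np.round(ray("wrist",u,v,.018,c),4))
for n,u,v in(("top",272.4,192.4),("scene",298.2,183.5)): print(np.round(ray(n,u,v,.133),4))
E
python3 -m inch '{"offset":[[0.03,-0.015,-0.015],[0.03,-0.015,-0.015],[0.03,-0.015,-0.015],[0,0,-0.02],[0,0,-0.02],[0,0,-0.01],[0,0,0],[0,0,0]],"angular":[[0,0,0],[0,0,0],[0,0,0],[0,0,0],[0,0,0],[0,0,0],[0,0,0],[0,0,0]],"claw":[0,0,0,0,0,0,0,0]}'
```

```text
[ 0.4419 -0.1026  0.018 ]
[0.4319 0.0209 0.018 ]
[0.5511 0.0268 0.018 ]
[ 0.5614 -0.0931  0.018 ]
[0.5127 0.1353 0.133 ]
[0.5148 0.135  0.133 ]
t: 2.23
position: [0.5116, 0.1362, 0.1461]
tcp_rot: [-0.004, 1.0, 0.0, -0.0]
ft_force: [0.5, -0.5, 0.9]
width: 0.0004
finger_force: 0.0
```

```bash
python3 -m inch '{"offset":[[0.002,-0.001,-0.006],[0,0,-0.006],[0,0,-0.002],[0,0,-0.002],[0,0,0],[0,0,0]],"angular":[[0,0,0],[0,0,0],[0,0,0],[0,0,0],[0,0,0],[0,0,0]],"claw":[0,0,0,0,0,0]}'
```

```text
t: 2.73
position: [0.5151, 0.1344, 0.1308]
tcp_rot: [-0.004, 1.0, 0.0, 0.001]
ft_force: [-0.4, -1.0, 6.2]
width: 0.0004
finger_force: 2.9
```

```bash
python3 -m inch '{"offset":[[0,0,-0.002],[0,0,-0.002],[0,0,-0.002],[0,0,-0.001],[0,0,0],[0,0,0]],"angular":[[0,0,0],[0,0,0],[0,0,0],[0,0,0],[0,0,0],[0,0,0]],"claw":[0,0,0,0,0,0]}'
```

```text
t: 3.23
position: [0.5155, 0.1345, 0.1243]
tcp_rot: [-0.004, 1.0, 0.0, 0.001]
ft_force: [-0.8, 0.0, 7.4]
width: 0.0004
finger_force: 3.8
```

```bash
python3 -m inch '{"offset":[[0,0,-0.0012],[0,0,0],[0,0,0]],"angular":[[0,0,0],[0,0,0],[0,0,0]],"claw":[0,0,0]}'
python3 -m inch '{"offset":[[0,0,0.004],[0,0,0.006],[0,0,0.008],[0,0,0.02],[0,0,0.02],[0,0,0],[0,0,0],[0,0,0]],"angular":[[0,0,0],[0,0,0],[0,0,0],[0,0,0],[0,0,0],[0,0,0],[0,0,0],[0,0,0]],"claw":[0,0,0,0,0.088,0.088,0.088,0.088]}'
python3 - <<'E'
from h import *
b=r.capture("scene")[:,:,::-1]; cv2.imwrite("pics/s2.png",cv2.resize(b[90:270,180:360],None,fx=3.3,fy=3.3,interpolation=2))
E
```

```text
t: 3.48
position: [0.5156, 0.1344, 0.1232]
tcp_rot: [-0.004, 1.0, 0.0, 0.001]
ft_force: [-1.1, -1.0, 8.1]
width: 0.0004
finger_force: 4.2
t: 4.15
position: [0.5139, 0.1343, 0.1788]
tcp_rot: [-0.004, 1.0, -0.0, -0.0]
ft_force: [-0.6, -0.6, -0.1]
width: 0.0252
finger_force: 0.0
```

View pics/s2.png

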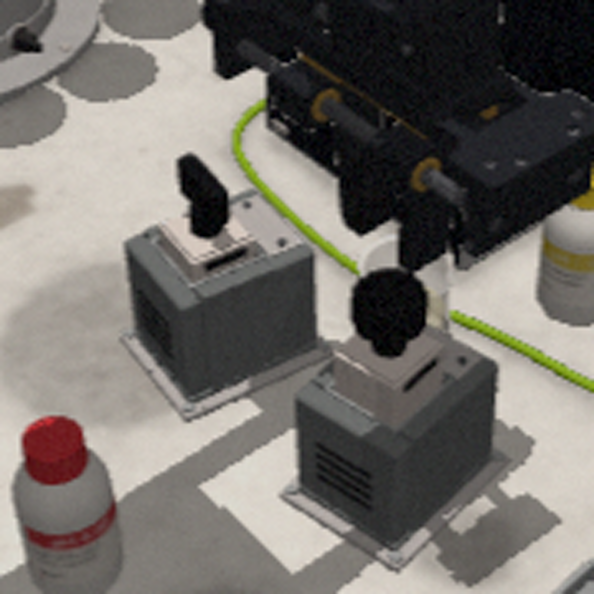

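The round-knob cartridge has sprung up; its body stands clearly above the dock, while the bar one is still latched. The gripper is above it at crop (400,200). Next: open fully, descend and grip.

```bash
python3 -m inch '{"offset":[[0,0,0],[0,0,0],[0,0,0],[0,0,0],[0,0,0],[0,0,0],[0,0,0],[0,0,0]],"angular":[[0,0,0],[0,0,0],[0,0,0],[0,0,0],[0,0,0],[0,0,0],[0,0,0],[0,0,0]],"claw":[0.088,0.088,0.088,0.088,0.088,0.088,0.088,0.088]}'
python3 -m inch '{"offset":[[0,0,-0.016],[0,0,-0.016],[0,0,-0.016],[0,0,-0.014],[0,0,0],[0,0,0]],"angular":[[0,0,0],[0,0,0],[0,0,0],[0,0,0],[0,0,0],[0,0,0]],"claw":[0.088,0.088,0.088,0.088,0.088,0.088]}'
python3 -m inch '{"offset":[[0,0,0],[0,0,0],[0,0,0],[0,0,0],[0,0,0],[0,0,0],[0,0,0],[0,0,0],[0,0,0],[0,0,0]],"angular":[[0,0,0],[0,0,0],[0,0,0],[0,0,0],[0,0,0],[0,0,0],[0,0,0],[0,0,0],[0,0,0],[0,0,0]],"claw":[0.08,0.075,0.07,0.065,0.06,0.055,0.05,0.045,0.04,0.036]}'
```

```text
t: 4.87
position: [0.5144, 0.1343, 0.1795]
tcp_rot: [-0.004, 1.0, 0.0, 0.0]
ft_force: [0.5, -0.6, -0.6]
width: 0.0825
finger_force: 0.0
t: 5.37
position: [0.5139, 0.1343, 0.1171]
tcp_rot: [-0.004, 1.0, -0.0, -0.001]
ft_force: [-0.1, -0.2, -1.5]
width: 0.0881
finger_force: 0.0
t: 6.2
position: [0.5144, 0.1344, 0.1175]
tcp_rot: [-0.004, 1.0, 0.0, 0.0]
ft_force: [0.4, -0.0, 0.1]
width: 0.0368
finger_force: 0.2
```

```bash
python3 -m inch '{"offset":[[0,0,0],[0,0,0],[0,0,0],[0,0,0],[0,0,0],[0,0,0]],"angular":[[0,0,0],[0,0,0],[0,0,0],[0,0,0],[0,0,0],[0,0,0]],"claw":[0.033,0.03,0.02,0.01,0,0]}'
```

```text
t: 6.7
position: [0.5144, 0.1344, 0.1175]
tcp_rot: [-0.004, 1.0, 0.0, 0.0]
ft_force: [0.8, 1.6, -0.3]
width: 0.0345
finger_force: 30.0
```

```bash
python3 -m inch '{"offset":[[0,0,0.004],[0,0,0.008],[0,0,0.008],[0,0,0.01],[0,0,0],[0,0,0]],"angular":[[0,0,0],[0,0,0],[0,0,0],[0,0,0],[0,0,0],[0,0,0]],"claw":[0,0,0,0,0,0]}'
```

```text
t: 7.2
position: [0.5152, 0.1343, 0.1488]
tcp_rot: [-0.004, 1.0, 0.0, 0.001]
ft_force: [0.1, -0.1, -1.8]
width: 0.0346
finger_force: 30.0
```

```bash
python3 -m inch '{"offset":[[0,0,0.012],[0,0,0.016],[0,0,0.016],[0,0,0.01],[0,0,0],[0,0,0]],"angular":[[0,0,0],[0,0,0],[0,0,0],[0,0,0],[0,0,0],[0,0,0]],"claw":[0,0,0,0,0,0]}'
python3 -m inch '{"offset":[[0,-0.012,0],[-0.003,-0.022,0],[-0.003,-0.026,0],[-0.003,-0.026,0],[-0.003,-0.026,0],[-0.003,-0.026,0],[-0.003,-0.024,0],[0,-0.014,0],[0,0,0],[0,0,0]],"angular":[[0,0,0],[0,0,0],[0,0,0],[0,0,0],[0,0,0],[0,0,0],[0,0,0],[0,0,0],[0,0,0],[0,0,0]],"claw":[0,0,0,0,0,0,0,0,0,0]}'
python3 - <<'E'
from h import *
b=r.capture("scene")[:,:,::-1]; cv2.imwrite("pics/s3.png",b[100:,200:])
E
```

```text
t: 7.7
position: [0.5146, 0.1343, 0.202]
tcp_rot: [-0.004, 1.0, -0.0, 0.001]
ft_force: [-0.4, -0.5, -1.6]
width: 0.0349
finger_force: 30.0
t: 8.53
position: [0.4956, -0.0426, 0.2005]
tcp_rot: [-0.002, 1.0, 0.0, -0.001]
ft_force: [0.5, 0.9, -1.2]
width: 0.0348
finger_force: 30.0
```

View pics/s3.png

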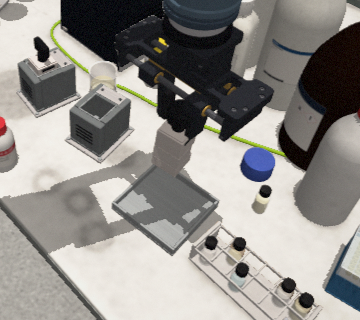

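The cartridge is out and held over the tray at crop (173,150); the dock is empty and the bar cartridge is still in place. Lowering it now.

```bash
python3 -m inch '{"offset":[[0,0,-0.012],[0,0,-0.022],[0,0,-0.022],[0,0,-0.022],[0,0,-0.016],[0,0,-0.006],[0,0,0],[0,0,0]],"angular":[[0,0,0],[0,0,0],[0,0,0],[0,0,0],[0,0,0],[0,0,0],[0,0,0],[0,0,0]],"claw":[0,0,0,0,0,0,0,0]}'
python3 - <<'E'
from h import *
b=r.capture("scene")[:,:,::-1]; cv2.imwrite("pics/s4.png",cv2.resize(b[190:360,290:440],None,fx=3.5,fy=3.5,interpolation=2))
E
```

```text
t: 9.25
position: [0.4965, -0.0411, 0.1018]
tcp_rot: [-0.004, 1.0, 0.0, -0.0]
ft_force: [-0.0, 0.1, -1.2]
width: 0.0343
finger_force: 30.0
```

View pics/s4.png

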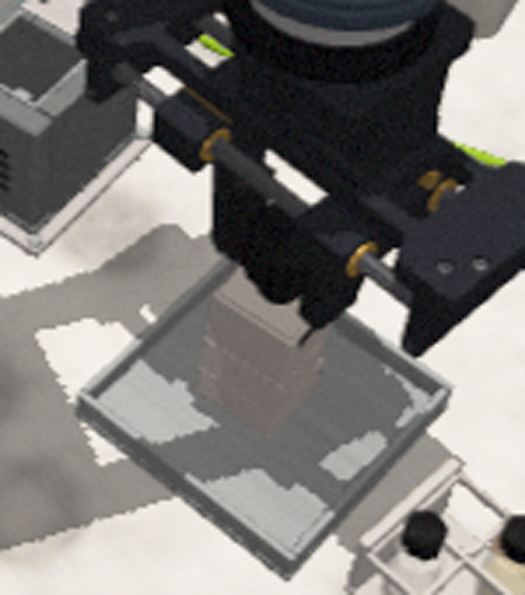

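The cartridge hangs upright inside the tray walls, with its base near crop (260,420), just above the floor. I'll go down the last 15 mm gently.

```bash
python3 -m inch '{"offset":[[0,0,-0.005],[0,0,-0.004],[0,0,-0.002],[0,0,-0.001],[0,0,-0.001],[0,0,0],[0,0,0]],"angular":[[0,0,0],[0,0,0],[0,0,0],[0,0,0],[0,0,0],[0,0,0],[0,0,0]],"claw":[0,0,0,0,0,0,0]}'
python3 -m inch '{"offset":[[0,0,-0.001],[0,0,-0.001],[0,0,0],[0,0,0]],"angular":[[0,0,0],[0,0,0],[0,0,0],[0,0,0]],"claw":[0,0,0,0]}'
```

```text
t: 9.88
position: [0.4964, -0.0417, 0.0885]
tcp_rot: [-0.003, 1.0, -0.0, 0.0]
ft_force: [-0.4, 0.1, -1.6]
width: 0.0345
finger_force: 30.0
t: 10.22
position: [0.4965, -0.0417, 0.0866]
tcp_rot: [-0.004, 1.0, -0.0, 0.0]
ft_force: [0.5, -0.4, -0.9]
width: 0.0347
finger_force: 29.9
```

```bash
python3 -m inch '{"offset":[[0,0,-0.001],[0,0,0],[0,0,0]],"angular":[[0,0,0],[0,0,0],[0,0,0]],"claw":[0,0,0]}'
python3 -m inch '{"offset":[[0,0,-0.001],[0,0,0],[0,0,0]],"angular":[[0,0,0],[0,0,0],[0,0,0]],"claw":[0,0,0]}'
```

```text
t: 10.47
position: [0.4972, -0.0418, 0.0865]
tcp_rot: [-0.004, 1.0, -0.0, 0.001]
ft_force: [-0.9, 0.6, 5.8]
width: 0.0345
finger_force: 30.0
t: 10.72
position: [0.4979, -0.0418, 0.0865]
tcp_rot: [-0.004, 1.0, -0.0, 0.001]
ft_force: [-3.0, 2.1, 12.4]
width: 0.0345
finger_force: 30.0
```

Contact with the floor. I'll ease the load, open gradually and retreat upward.

```bash
python3 -m inch '{"offset":[[0,0,0.0015],[0,0,0],[0,0,0],[0,0,0],[0,0,0],[0,0,0],[0,0,0],[0,0,0],[0,0,0],[0,0,0]],"angular":[[0,0,0],[0,0,0],[0,0,0],[0,0,0],[0,0,0],[0,0,0],[0,0,0],[0,0,0],[0,0,0],[0,0,0]],"claw":[0,0,0.036,0.04,0.046,0.055,0.065,0.075,0.08,0.08]}'
python3 -m inch '{"offset":[[0,0,0.006],[0,0,0.012],[0,0,0.02],[0,0,0.025],[0,0,0.025],[0,0,0.025],[0,0,0.02],[0,0,0],[0,0,0]],"angular":[[0,0,0],[0,0,0],[0,0,0],[0,0,0],[0,0,0],[0,0,0],[0,0,0],[0,0,0],[0,0,0]],"claw":[0.08,0.08,0.08,0.08,0.08,0.08,0.08,0.08,0.08]}'
python3 - <<'E'
from h import *
b=r.capture("scene")[:,:,::-1]; cv2.imwrite("pics/s5.png",cv2.resize(b[100:360,190:460],None,fx=2.2,fy=2.2,interpolation=2))
E
```

```text
t: 11.55
position: [0.4964, -0.0417, 0.0859]
tcp_rot: [-0.004, 1.0, 0.0, -0.0]
ft_force: [-0.2, -0.4, 0.1]
width: 0.077
finger_force: 0.0
t: 12.3
position: [0.4971, -0.0419, 0.2203]
tcp_rot: [-0.004, 1.0, -0.001, 0.001]
ft_force: [-0.1, 1.2, -0.4]
width: 0.0798
finger_force: 0.0
```

View pics/s5.png

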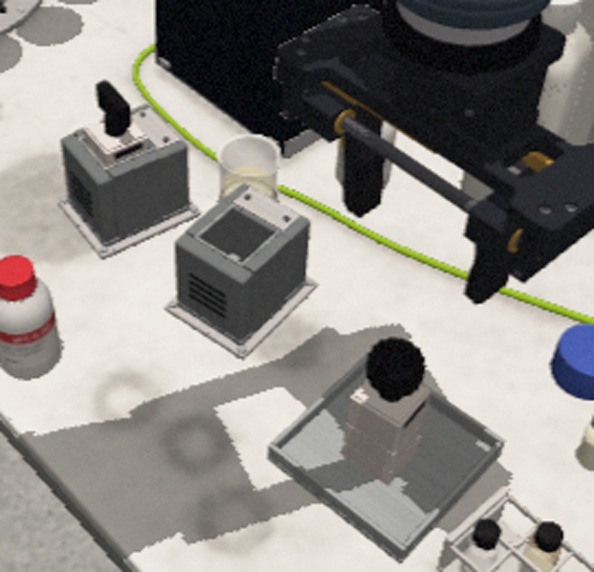

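The cartridge stands upright in the middle of the tray (crop 385,420), dock A is empty, the bar cartridge is still latched, and the gripper is clear.

```bash
python3 -c "from plant import r; print(r.hand_in())"
```

```text
the job is handed in; nothing more can be done
None
```

The job is handed in: the round-knob cartridge was released, pulled straight out and left standing upright in the tray, and the bar-grip cartridge is still latched in its dock.

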